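# Click the length stop into the yellow index clip

### The job

Set the cutting length on the batten gauge: push the red stop block along its rods, with the fingertips against its side, until its spring pin clicks over the first ridge and drops into the notch of the yellow index clip. Leave it sitting in that notch, do not force it past, and do not touch the black knob on top or disturb the bottle, cup, tape roll and sanding block.

Things in the scene. Friction and masses are not known exactly. Their poses are not given: they have to be found in the camera images.
- gauge: Batten gauge fixed on the bench: grey base plate 134 (x) by 540 (y) by 12 mm, two 10 mm steel rods along y (28 mm either side of the centre line, tops 39 mm above the bench), end plates 57 mm high at y = +-262 mm, wooden bed 70 mm wide, 18 mm high along its -x side. Origin: centre of the base's underside, at bench height; y along the rods, z up.
- stop: Red stop block, 90 x 90 x 46 mm, slides along the rods (gauge y) only, +-200 mm from the middle; starts between the clips. Origin: centre of its underside, 26 mm above the bench; axes as the gauge's. Push its flat y faces (45 mm from the origin), 45 to 72 mm above the bench. Friction about 1 N plus 6 N per m/s; stays where left. A steel stop plate reaches 61 mm out on its -x side.
- knob: Black knob, 24 mm across, 16 mm high, in the middle of the red block's top (knob top 89 mm above the bench): head of the spring pin whose roller tip rides under the block's middle. Origin: its underside's centre, 73 mm above the bench with the pin down, 1 mm higher in a notch, 5 mm higher on a ridge. Not to be touched.
- yellow_clip: Yellow index clip, fixed on the base plate at either end of the gauge. 34 mm long in y; its underside's centre is the origin, 12 mm above the bench. A yellow flag, 8 mm wide, stands 64 mm to the +x side, up to 62 mm above the bench. Two rounded ridges, 9 mm either side of the middle along y, tops 21 mm above the bench: only the pin meets them, the block passes over.
- yellow_notch (a point): Notch between the yellow clip's ridges, on the gauge's centre line, 12 mm above the bench; axes as the gauge's. Home: block's middle level with it. The push rises to about 8 N from 19 mm before home and falls away as the pin tops the first ridge, 9 mm before home; the block then jumps ahead into the notch by itself. About 8 N more would force it out beyond.
- blue_notch (a point): The notch of the blue index clip, exactly like the yellow clip but blue, on the other side of the block; not wanted.
- bottle: Upright water bottle, clear with blue label and white cap, 64 mm across, 190 mm tall, loose. Origin: centre of its underside. Bystander.
- cup: Upright lidded paper cup, brown sleeve, 83 mm across at the lid, 114 mm tall, loose. Origin: centre of its underside. Bystander.
- tape: Yellow tape roll lying flat, 100 mm across, 25 mm tall, loose. Origin: centre of its underside. Bystander.
- sander: Cork sanding block, 70 (x) by 120 (y) by 28 mm, loose. Origin: centre of its underside. Bystander.

How it is judged (in metres and radians):
At the end, for the whole second after the job is handed in: The red block's middle is within 3 mm of the yellow clip's notch along the rods, its pin has dropped into the notch (knob less than 3.5 mm above its lowest height), the block is at rest, and the bottle, cup, tape roll and sanding block are upright and within 15 mm of where they stood (y of stop in the frame of yellow_notch between -0.003 and 0.003 m and z of knob in the frame of gauge below 0.0765 m and linear speed of stop below 0.005 m/s and distance of each of bottle, cup, tape, sander from where it was at the start of the episode below 0.015 m and angle between each of bottle, cup, tape, sander's own z axis and vertical below 0.2 rad); the robot touches nothing.
It fails at once if the block is forced past the yellow notch (its middle more than 11 mm beyond) ((y of yellow_notch in the frame of gauge above 0 m and y of stop in the frame of yellow_notch above 0.011 m) or (y of yellow_notch in the frame of gauge below 0 m and y of stop in the frame of yellow_notch below -0.011 m)).
It fails at once if the black knob is touched (more than 1 N), or lifted more than 9 mm (contact force between knob and the fingers above 1 N or contact force between knob and the arm above 1 N or z of knob in the frame of gauge above 0.082 m).
It fails at once if a bystander is moved more than 20 mm, lifted or tipped (distance of any of bottle, cup, tape, sander from where it was at the start of the episode above 0.02 m or angle between any of bottle, cup, tape, sander's own z axis and vertical above 0.3 rad).
It also fails if it takes over 45 s, if anything falls off the work surface, if the arm or the gripper's body presses on something with over 40 N, if the wrist force passes 120 N, or if a joint passes its speed limit or range.

### The arm

A 6-joint arm with a two-finger parallel gripper is mounted at the origin on the work surface. World frame = base frame: x ahead of the robot, y to its left, z up, the work surface at z = 0. Lengths are in m, angles in degrees, forces in N, time in s.
With the tool pointing down it reaches from about 0.275 to 0.825 m from the base axis. Payload 4.9 kg.
Tool frame: the origin (TCP) lies midway between the tips of the shut fingers; the grasp point (between the pads) lies 19 mm behind it; z points along the fingers, y is the line along which they close (so a half turn about z gives the same grasp; the last joint's range is limited). The gripper opens to 85 mm and grips with 20 to 120 N. Pads are 22 mm wide; open, the fingers measure 114 mm over their backs; the gripper's body (76 mm by 85 mm) begins 54 mm behind the grasp point. The pads swing forward as they close: fully open they stand 13 mm farther back than shut.
Start: joints at [-77.475, 18.69, -11.035, 60.275, 0, 82.311], TCP at [0.19, -0.516, 0.231] pointing down, gripper open.
Joint ranges: [-152.03, 152.03], [-55.5, 102.48], [-74.3, 77.21], [-110.64, 120.58], [-84.22, 78.4], [-180, 180]. Speed limits (degrees/s): [147.25, 147.25, 180, 180, 180, 180].

### API

Orientations are given as a 3x3 rotation matrix whose columns are the frame's x, y, z axes.
In Python, from plant import r, capture, job, finder gives the robot as it stands.
- The arm moves only by the tool move_arm, never from a script. Its argument "steps" is a list of rows, each an object with "rotation": the turn, a rotation vector about the tool's x, y, z in degrees, a list of three; "xyz": the shift along the tool's x, y, z in mm, a list of three; "claw": the opening, from -1 (shut) to 1 (fully open). In form: [{"rotation": [rx, ry, rz], "xyz": [dx, dy, dz], "claw": claw}, ...]. A call has 1 to 10 rows; each row is the pose to reach, as a shift and turn from the pose commanded when the call began, along the tool's axes at that moment; what a row does not reach only later rows make up. A row lasts 1/12 s, in which the tool goes at most 41.7 mm and 7.16 degrees, less where a joint would pass 70% of its speed; a pose out of reach is approached as far as the arm can. A call with a gripper value outside its range is refused whole. The fingers move at their own pace and stop on an object; "grip_force" is the grip in N (left out, the last holds). Time passes only in rows, so rows that repeat a pose let the fingers close. It gives the time, the measured TCP pose, the force, the opening and the grip force at its end, in the units of the state.
- r.get_obs(): the state, without advancing time (a new reading comes with each control period).
- capture(name): name is "scene" or "top"; returns a dict with "pixels" (420x560x3 uint8, red, green, blue), "intrinsics" (3x3 intrinsics, pixels), "dist" ([k1, k2, p1, p2, k3] as OpenCV has them; the pictures are not rectified), "R" (3x3) and "t" (3): a world point X has camera coordinates R X + t. Camera axes: x right, y down, z forward; pixel columns grow to the right and rows downward; lengths in m; the calibration is good to about 2 mm. A picture is of the moment at which its call begins. There is no depth.
- job.sign_off(): hands the job in; it is judged then, once.
Trained networks look in the newest picture that a camera, given by its name, has taken for a name from the list of things; names that differ only in an ending like _2 or _b are one class to them, and where a whole thing is asked for, a point or a joint stands for the part that bears it (a point fixed in the world has none). Each returns a list of dicts, best first, with "conf" (0 to 1); they miss things now and then, are a little off and sometimes report something else, mostly with a low value. They report only what shows in the picture. A call takes as long as a camera call.
- finder.spot_in(label, camera): "box" ([centre column, centre row, width, height] in pixels, round what is visible of it).
The state is a dict: "clock": time; "qpos": joint angles; "dq": joint speeds; "joint_efforts": joint torques, N m; "position": TCP position; "eef_rot": TCP orientation; "ft_force": force on the tool from outside, world axes, zero at the start; "wrist_torque": the same for the moment, N m; "finger_gap": finger opening in m; "grasp_force": force on a finger pad.
Only numpy, scipy, OpenCV 4.12 (cv2) and the standard library are available. Lean on these libraries where they do the work, as an engineer would, in place of code of your own. Each camera call takes 0.05 s, during which the arm holds its last target. There are 200 camera calls.

## Working session

There is one attempt and no reset: what is moved stays moved. The work goes in short steps, Python scripts to look and compute and a tool call to move; the robot and the scene stay as the last step left them, time stands still between calls to the robot, and variables do not carry over. Pictures are saved under pics/ and viewed, at most 10 in all, crops included, and the job is handed in when it is done.

Besides the shell and the picture viewer there is one more tool, called after ">>>" by a JSON object that holds its "op" and its "data", one argument or row to a line. move_arm: Moves the arm, as the interface text tells. Its arguments: {"type":"object","properties":{"steps":{"type":"array","items":{"type":"object","properties":{"rotation":{"type":"array","items":{"type":"number"}},"xyz":{"type":"array","items":{"type":"number"}},"claw":{"type":"number"}}}},"grip_force":{"type":"number"}},"required":["steps"]}

```bash
mkdir -p pics
python3 - <<'E'
from plant import r, capture, job, finder
import cv2, numpy as np
for c in ["scene","top"]:
    d=capture(c); cv2.imwrite(f"pics/{c}0.png",d["pixels"][:,:,::-1])
    print(c,d["R"],d["t"],d["intrinsics"],d["dist"])
    for n in ["gauge","stop","knob","yellow_clip","bottle","cup","tape","sander"]:
        print(n,[(np.round(x["box"],1).tolist(),round(x["conf"],2)) for x in finder.spot_in(n,c)[:2]])
o=r.get_obs();print(o)
E
```

```text
scene [[ 0.55066995  0.83465132  0.01094417]
 [ 0.61788093 -0.39876791 -0.67764836]
 [-0.56123592  0.37992279 -0.73530464]] [-0.36576854 -0.31487436  1.39264532] [[435.9638337    0.         278.38106073]
 [  0.         435.9638337  218.63795471]
 [  0.           0.           1.        ]] [-0.12772645  0.          0.          0.          0.        ]
gauge [([218.9, 218.4, 212.7, 143.7], 0.76)]
stop [([220.2, 206.6, 62.5, 52.6], 0.78), ([303.9, 224.9, 37.7, 34.7], 0.18)]
knob []
yellow_clip []
bottle [([346.7, 176.2, 33.6, 66.0], 0.59)]
cup [([178.7, 297.9, 44.6, 48.3], 0.8), ([269.4, 201.6, 31.5, 24.3], 0.72)]
tape [([306.3, 225.6, 38.0, 36.6], 0.84)]
sander [([250.6, 269.4, 53.5, 52.5], 0.97)]
top [[-0.02265782 -0.99970176  0.00911138]
 [-0.99788716  0.02205972 -0.06111118]
 [ 0.06089196 -0.01047677 -0.99808938]] [0.00875243 0.61162778 1.00350322] [[426.9732624    0.         276.99047945]
 [  0.         426.9732624  204.61960107]
 [  0.           0.           1.        ]] [-0.002882  0.        0.        0.        0.      ]
gauge [([286.1, 267.9, 239.5, 121.1], 0.69), ([227.8, 203.1, 
[... 397 characters left out ...]
.47137493e-03,  8.23123747e+01]), 'dq': array([-0.04757512, -0.04024863, -0.01216686,  0.05272918,  0.02982662,
       -0.00935817]), 'joint_efforts': array([ 8.64306385e-04, -4.43315470e+01,  2.62760550e+01,  8.71278971e-04,
       -1.29912678e-04,  9.87924835e-07]), 'position': array([ 0.19004287, -0.51614589,  0.23130724]), 'eef_rot': array([[ 9.38420937e-01,  3.45494059e-01, -1.50676284e-05],
       [ 3.45494058e-01, -9.38420936e-01, -5.05927828e-05],
       [-3.16192838e-05,  4.22715506e-05, -9.99999999e-01]]), 'ft_force': array([-0.8195159 ,  0.28273402,  0.2320093 ]), 'wrist_torque': array([-0.04111487, -0.02445428,  0.05021386]), 'grasp_force': 0.0, 'finger_gap': 0.08560250652291697}
```

Run:
```python
import cv2
a=cv2.imread("pics/top0.png")[120:350,130:430]; cv2.imwrite("pics/t1.png",cv2.resize(a,None,fx=2.6,fy=2.6,interpolation=2))
```

```text
(no output)
```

View pics/t1.png

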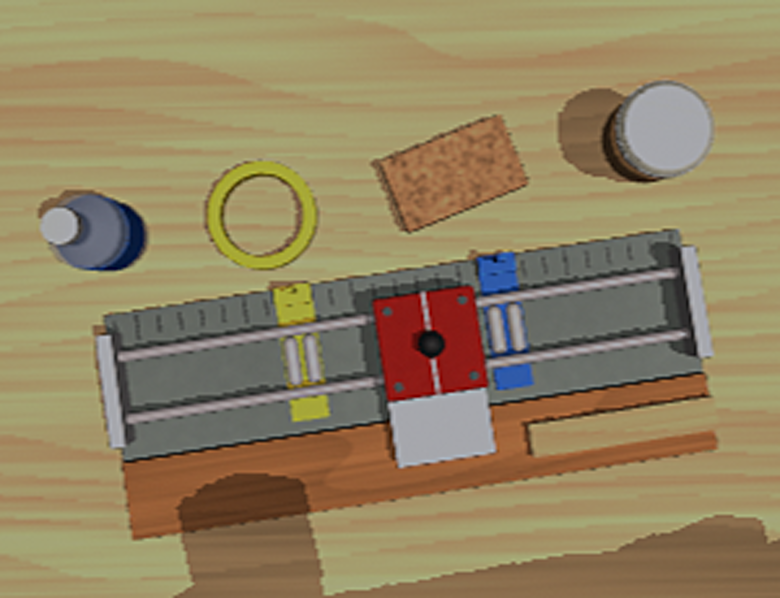

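View pics/scene0.png

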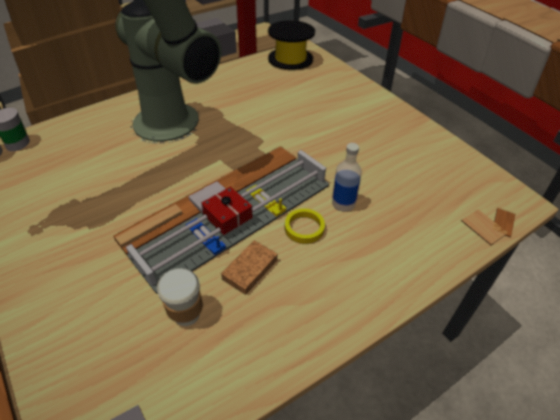

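The top view shows the red block at about (296,252) full-image px, with the yellow clip to its left (+y) at about (247,258) and the blue clip to its right. The tape roll, sander, cup and bottle all lie on the far (+x) side. The scene view agrees. Next I measure by colour in both views.

```bash
cat > h.py <<'E'
from plant import r, capture, job, finder
import cv2, numpy as np
def ray(d,uv,z):
    p=cv2.undistortPoints(np.array(uv,float).reshape(-1,1,2),d["intrinsics"],np.array(d["dist"]))[:,0]
    v=np.c_[p,np.ones(len(p))]@d["R"]; c=-d["R"].T@d["t"]
    return c+v*((z-c[2])/v[:,2])[:,None]
def proj(d,X):
    return cv2.projectPoints(np.array(X,float).reshape(-1,1,3),cv2.Rodrigues(d["R"])[0],d["t"],d["intrinsics"],np.array(d["dist"]))[0][:,0]
def full(c): return np.array(c)/2.6+[130,120]-0.3
E
python3 - <<'E'
from h import *
d=capture("top")
ru=ray(d,full([(120,357),(680,270)]),.039); rl=ray(d,full([(127,418),(685,335)]),.039)
y=ru[0]-ru[1]; y2=rl[0]-rl[1]
for v in(y,y2): print("rod yaw",np.degrees(np.arctan2(-v[0],v[1])))
print("rods",ru,rl)
yaw=np.mean([np.arctan2(-v[0],v[1]) for v in(y,y2)])
G=np.array([[np.cos(yaw),-np.sin(yaw)],[np.sin(yaw),np.cos(yaw)]])
ep=ray(d,full([(97,336),(114,334),(108,447),(125,445),(683,248),(697,246),(699,357),(712,355)]),.057)[:,:2]
print("endplates gauge-axes",ep@G); 
rods=np.r_[ru,rl][:,:2]@G; print("rods g",rods)
h=cv2.cvtColor(d["pixels"],cv2.COLOR_RGB2HSV); 
m=(((h[...,0]<6)|(h[...,0]>174))&(h[...,1]>150)&(h[...,2]>120)).astype(np.uint8)
m[:200]=0;m[300:]=0
n,l,s,c=cv2.connectedComponentsWithStats(m);i=1+s[1:,4].argmax()
pts=np.argwhere(l==i)[:,::-1]; hull=cv2.convexHull(pts.astype(np.int32))
R=ray(d,hull[:,0].astype(float),.072)[:,:2]@G; print("red g min/max",R.min(0),R.max(0),s[i])
ym=((h[...,0]>22)&(h[...,0]<34)&(h[...,1]>170)&(h[...,2]>120)); ym[:225]=0;ym[290:]=0
p=np.argwhere(ym)[:,::-1]; p=p[(p[:,0]>225)&(p[:,0]<265)]
Y=ray(d,p.astype(float),.014)[:,:2]@G; print("yellow",len(p),Y.min(0),Y.max(0),np.median(Y,0))
print("ridges",ray(d,full([(293,361),(312,358),(497,328),(516,325)]),.021)[:,:2]@G,"knob",ray(d,full([(431,344)]),.089)[:,:2]@G)
print("yaw",np.degrees(yaw))
E
```

```text
rod yaw 7.490113488522361
rod yaw 7.0630503194046925
rods [[ 0.49366481  0.23306045  0.039     ]
 [ 0.56002968 -0.27170382  0.039     ]] [[ 0.43946097  0.22729094  0.039     ]
 [ 0.50156408 -0.27393778  0.039     ]]
endplates gauge-axes [[ 0.54088675  0.18194158]
 [ 0.54039434  0.16696199]
 [ 0.44376884  0.18537536]
 [ 0.44325762  0.17048448]
 [ 0.5403882  -0.34133205]
 [ 0.54028523 -0.35394769]
 [ 0.44340901 -0.33942367]
 [ 0.44341558 -0.35109065]]
rods g [[ 0.51920823  0.16865626]
 [ 0.52110558 -0.3404485 ]
 [ 0.46471017  0.16979863]
 [ 0.46282789 -0.33525926]]
red g min/max [ 0.44861553 -0.14948922] [ 0.53498669 -0.10916289] [294 230  24  41 620]
yellow 154 [ 0.43779093 -0.00642729] [0.55970517 0.02672585] [0.51056908 0.01067316]
ridges [[ 4.91615717e-01  1.77943250e-02]
 [ 4.91716425e-01  2.94012968e-04]
 [ 4.93400186e-01 -1.70792366e-01]
 [ 4.93499717e-01 -1.88414121e-01]] knob [[ 0.4918965 -0.1058928]]
yaw 7.276581903963526
```

>>> {"op": "move_arm", "data": {
  "steps": [
    {"rotation": [0, 0, -7], "xyz": [33, -20, 0], "claw": -1},
    {"rotation": [0, 0, -13], "xyz": [66, -39, 0], "claw": -1},
    {"rotation": [0, 0, -20], "xyz": [99, -59, 0], "claw": -1},
    {"rotation": [0, 0, -26], "xyz": [132, -78, 0], "claw": -1},
    {"rotation": [0, 0, -33], "xyz": [165, -98, 0], "claw": -1},
    {"rotation": [0, 0, -39], "xyz": [198, -117, 0], "claw": -1},
    {"rotation": [0, 0, -46], "xyz": [231, -137, 0], "claw": -1},
    {"rotation": [0, 0, -52], "xyz": [264, -156, 0], "claw": -1},
    {"rotation": [0, 0, -58], "xyz": [297, -176, 0], "claw": -1},
    {"rotation": [0, 0, -64], "xyz": [330, -195, 0], "claw": -1}
  ]
}}

```text
clock: 1.78
position: [0.4333, -0.2174, 0.2316]
eef_rot: [[0.096, 0.995, 0.0], [0.995, -0.096, -0.0], [-0.0, 0.001, -1.0]]
ft_force: [0.1, -1.2, 0.1]
finger_gap: -0.0002
grasp_force: 0.0
```

>>> {"op": "move_arm", "data": {
  "steps": [
    {"rotation": [0, 0, -4], "xyz": [30, 20, 0], "claw": -1},
    {"rotation": [0, 0, -8], "xyz": [60, 40, 0], "claw": -1},
    {"rotation": [0, 0, -11], "xyz": [90, 58, 0], "claw": -1},
    {"rotation": [0, 0, -13], "xyz": [105, 69, 0], "claw": -1},
    {"rotation": [0, 0, -13], "xyz": [105, 69, 40], "claw": -1},
    {"rotation": [0, 0, -13], "xyz": [105, 69, 80], "claw": -1},
    {"rotation": [0, 0, -13], "xyz": [105, 69, 110], "claw": -1},
    {"rotation": [0, 0, -13], "xyz": [105, 69, 120], "claw": -1},
    {"rotation": [0, 0, -13], "xyz": [105, 69, 120], "claw": -1}
  ]
}}

```text
clock: 2.53
position: [0.5095, -0.1208, 0.1089]
eef_rot: [[-0.126, 0.992, -0.005], [0.992, 0.126, 0.002], [0.003, -0.005, -1.0]]
ft_force: [0.4, 0.0, 0.7]
finger_gap: 0.0
grasp_force: 0.0
```

Run:
```python
from h import *
d=capture("scene"); a=d["pixels"][140:300,110:350,::-1]; cv2.imwrite("pics/s1.png",cv2.resize(a,None,fx=3.3,fy=3.3,interpolation=2))
o=r.get_obs();p=o["position"];print(p)
y=np.radians(7.28);G=np.array([[np.cos(y),-np.sin(y)],[np.sin(y),np.cos(y)]]);print(p[:2]@G)
# project estimated yellow notch, block middle top, in scene
def W(g,z): return [*(G@g),z]
print(proj(d,[W([.492,.0097],.012),W([.492,-.1059],.089),W([.537,-.1509],.072),W([.447,-.1509],.072),W([.447,-.0609],.072),W([.537,-.0609],.072)]))
```

```text
[ 0.51103398 -0.12149194  0.11096185]
[ 0.49151914 -0.18526995]
[[264.01963539 199.13867657]
 [225.85892929 198.22106582]
 [222.09244688 222.91896947]
 [200.29591986 201.69397702]
 [230.39591244 185.19570542]
 [252.79560732 204.88063899]]
```

View pics/s1.png

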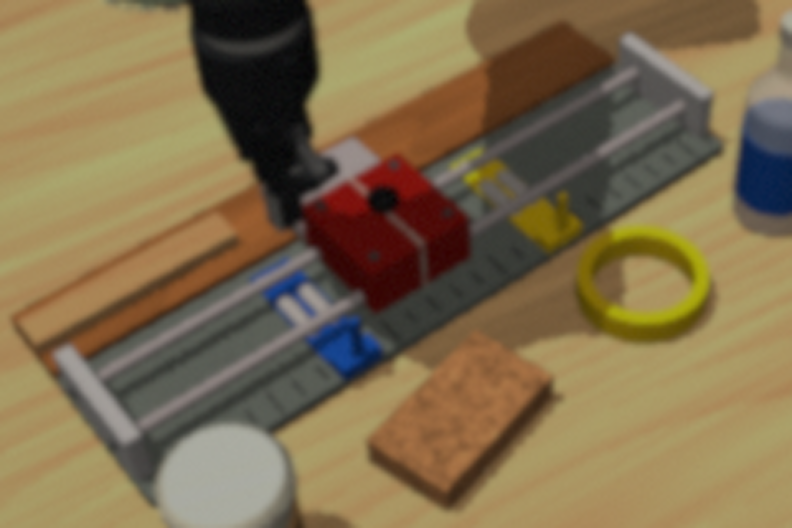

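>>> {"op": "move_arm", "data": {
  "steps": [
    {"rotation": [0, 0, 0], "xyz": [0, 0, 30], "claw": -1},
    {"rotation": [0, 0, 0], "xyz": [0, 0, 50], "claw": -1},
    {"rotation": [0, 0, 0], "xyz": [0, 0, 58], "claw": -1},
    {"rotation": [0, 0, 0], "xyz": [5, 0, 58], "claw": -1},
    {"rotation": [0, 0, 0], "xyz": [15, 0, 58], "claw": -1},
    {"rotation": [0, 0, 0], "xyz": [22, 0, 58], "claw": -1},
    {"rotation": [0, 0, 0], "xyz": [29, 0, 58], "claw": -1},
    {"rotation": [0, 0, 0], "xyz": [36, 0, 58], "claw": -1},
    {"rotation": [0, 0, 0], "xyz": [43, 0, 58], "claw": -1},
    {"rotation": [0, 0, 0], "xyz": [50, 0, 58], "claw": -1}
  ]
}}

```text
clock: 3.42
position: [0.5059, -0.0714, 0.054]
eef_rot: [[-0.126, 0.992, 0.002], [0.992, 0.126, -0.001], [-0.001, 0.002, -1.0]]
ft_force: [0.5, -1.3, 1.1]
finger_gap: 0.0
grasp_force: 0.7
```

>>> {"op": "move_arm", "data": {
  "steps": [
    {"rotation": [0, 0, 0], "xyz": [7, 0, 0], "claw": -1},
    {"rotation": [0, 0, 0], "xyz": [14, 0, 0], "claw": -1},
    {"rotation": [0, 0, 0], "xyz": [21, 0, 0], "claw": -1},
    {"rotation": [0, 0, 0], "xyz": [28, 0, 0], "claw": -1},
    {"rotation": [0, 0, 0], "xyz": [35, 0, 0], "claw": -1},
    {"rotation": [0, 0, 0], "xyz": [42, 0, 0], "claw": -1},
    {"rotation": [0, 0, 0], "xyz": [48, 0, 0], "claw": -1},
    {"rotation": [0, 0, 0], "xyz": [52, 0, 0], "claw": -1},
    {"rotation": [0, 0, 0], "xyz": [55, 0, 0], "claw": -1},
    {"rotation": [0, 0, 0], "xyz": [55, 0, 0], "claw": -1}
  ]
}}

```text
clock: 4.25
position: [0.4978, -0.0166, 0.0531]
eef_rot: [[-0.126, 0.992, -0.001], [0.992, 0.126, 0.001], [0.001, -0.001, -1.0]]
ft_force: [-0.2, -0.3, -0.5]
finger_gap: -0.0
grasp_force: 0.0
```

Run:
```python
from h import *
d=capture("top"); a=d["pixels"][200:310,200:340,::-1]; cv2.imwrite("pics/t2.png",cv2.resize(a,None,fx=5,fy=5,interpolation=2))
o=r.get_obs();p=o["position"];print(p,o["ft_force"])
y=np.radians(7.28);G=np.array([[np.cos(y),-np.sin(y)],[np.sin(y),np.cos(y)]]);print(p[:2]@G)
def W(g,z): return [*(G@g),z]
c=(p[:2]@G)[1]+.011+.045
print((proj(d,[W([.492,.0097],.012),W([.492,c],.089),W([.537,c-.045],.072),W([.447,c-.045],.072),W([.447,c+.045],.072),W([.537,c+.045],.072)])-200)*5+2)
```

```text
[ 0.49782413 -0.01686642  0.05303932] [-0.55620444 -0.03078565 -0.59821683]
[ 0.49167375 -0.07981391]
[[231.90373181 290.170592  ]
 [295.89136505 289.70021625]
 [381.09430246 173.32648379]
 [410.93451459 371.82059747]
 [212.61681141 402.15629881]
 [183.809554   203.16715857]]
```

View pics/t2.png

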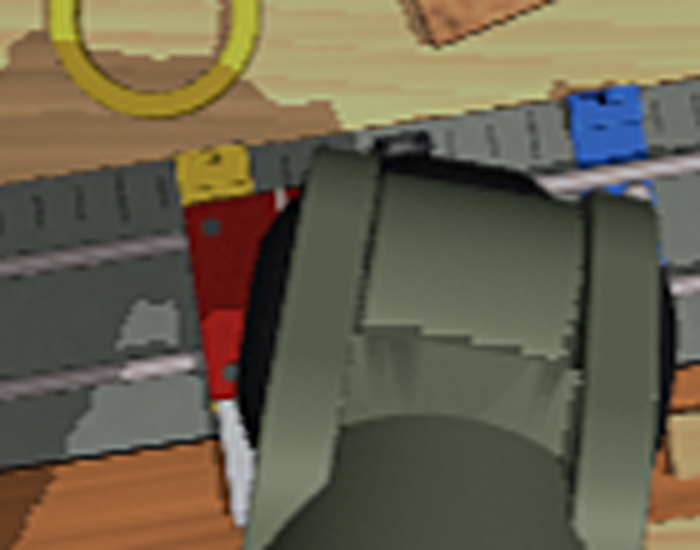

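The block's leading edge, at crop x about 184–212, matches my prediction. About 33 mm remains to home, so I now push slowly.

>>> {"op": "move_arm", "data": {
  "steps": [
    {"xyz": [3, 0, 0], "rotation": [0, 0, 0], "claw": -1},
    {"xyz": [6, 0, 0], "rotation": [0, 0, 0], "claw": -1},
    {"xyz": [9, 0, 0], "rotation": [0, 0, 0], "claw": -1},
    {"xyz": [12, 0, 0], "rotation": [0, 0, 0], "claw": -1},
    {"xyz": [14, 0, 0], "rotation": [0, 0, 0], "claw": -1},
    {"xyz": [16, 0, 0], "rotation": [0, 0, 0], "claw": -1},
    {"xyz": [17, 0, 0], "rotation": [0, 0, 0], "claw": -1},
    {"xyz": [18, 0, 0], "rotation": [0, 0, 0], "claw": -1},
    {"xyz": [18, 0, 0], "rotation": [0, 0, 0], "claw": -1}
  ]
}}

```text
clock: 5.05
position: [0.4961, -0.0017, 0.0532]
eef_rot: [[-0.125, 0.992, -0.0], [0.992, 0.125, -0.006], [-0.005, -0.001, -1.0]]
ft_force: [-0.9, -8.0, -1.6]
finger_gap: 0.0002
grasp_force: 4.1
```

>>> {"op": "move_arm", "data": {
  "steps": [
    {"xyz": [1, 0, 0], "rotation": [0, 0, 0], "claw": -1},
    {"xyz": [2, 0, 0], "rotation": [0, 0, 0], "claw": -1},
    {"xyz": [2, 0, 0], "rotation": [0, 0, 0], "claw": -1}
  ]
}}

```text
clock: 5.3
position: [0.4958, 0.0003, 0.0532]
eef_rot: [[-0.124, 0.992, -0.001], [0.992, 0.124, -0.005], [-0.005, -0.001, -1.0]]
ft_force: [-1.2, -8.3, -1.7]
finger_gap: 0.0002
grasp_force: 4.0
```

>>> {"op": "move_arm", "data": {
  "steps": [
    {"xyz": [0.5, 0, 0], "rotation": [0, 0, 0], "claw": -1},
    {"xyz": [1, 0, 0], "rotation": [0, 0, 0], "claw": -1},
    {"xyz": [1, 0, 0], "rotation": [0, 0, 0], "claw": -1}
  ]
}}

```text
clock: 5.55
position: [0.4956, 0.0016, 0.0532]
eef_rot: [[-0.124, 0.992, -0.001], [0.992, 0.124, -0.004], [-0.004, -0.001, -1.0]]
ft_force: [-0.9, -7.1, -2.2]
finger_gap: 0.0003
grasp_force: 3.5
```

>>> {"op": "move_arm", "data": {
  "steps": [
    {"xyz": [0.5, 0, 0], "rotation": [0, 0, 0], "claw": -1},
    {"xyz": [1, 0, 0], "rotation": [0, 0, 0], "claw": -1},
    {"xyz": [1, 0, 0], "rotation": [0, 0, 0], "claw": -1}
  ]
}}

```text
clock: 5.8
position: [0.4954, 0.003, 0.0532]
eef_rot: [[-0.125, 0.992, -0.001], [0.992, 0.125, -0.003], [-0.003, -0.001, -1.0]]
ft_force: [-0.8, -5.8, -2.1]
finger_gap: -0.0001
grasp_force: 2.8
```

>>> {"op": "move_arm", "data": {
  "steps": [
    {"xyz": [0.5, 0, 0], "rotation": [0, 0, 0], "claw": -1},
    {"xyz": [1, 0, 0], "rotation": [0, 0, 0], "claw": -1},
    {"xyz": [1, 0, 0], "rotation": [0, 0, 0], "claw": -1}
  ]
}}

```text
clock: 6.05
position: [0.4952, 0.0047, 0.0532]
eef_rot: [[-0.125, 0.992, -0.001], [0.992, 0.125, -0.002], [-0.002, -0.001, -1.0]]
ft_force: [-1.1, -3.7, -1.0]
finger_gap: -0.0
grasp_force: 2.0
```

>>> {"op": "move_arm", "data": {
  "steps": [
    {"xyz": [0.5, 0, 0], "rotation": [0, 0, 0], "claw": -1},
    {"xyz": [1, 0, 0], "rotation": [0, 0, 0], "claw": -1},
    {"xyz": [1, 0, 0], "rotation": [0, 0, 0], "claw": -1}
  ]
}}

```text
clock: 6.3
position: [0.4951, 0.0068, 0.0532]
eef_rot: [[-0.126, 0.992, -0.0], [0.992, 0.126, 0.001], [0.001, -0.0, -1.0]]
ft_force: [-0.4, -2.6, -0.1]
finger_gap: -0.0003
grasp_force: 0.9
```

>>> {"op": "move_arm", "data": {
  "steps": [
    {"xyz": [0.5, 0, 0], "rotation": [0, 0, 0], "claw": -1},
    {"xyz": [0.5, 0, 0], "rotation": [0, 0, 0], "claw": -1}
  ]
}}

```text
clock: 6.47
position: [0.4955, 0.0074, 0.0534]
eef_rot: [[-0.126, 0.992, 0.0], [0.992, 0.126, 0.001], [0.001, 0.001, -1.0]]
ft_force: [-0.7, -0.5, -0.8]
finger_gap: 0.0
grasp_force: 0.4
```

>>> {"op": "move_arm", "data": {
  "steps": [
    {"xyz": [0.5, 0, 0], "rotation": [0, 0, 0], "claw": -1},
    {"xyz": [0.5, 0, 0], "rotation": [0, 0, 0], "claw": -1}
  ]
}}

```text
clock: 6.63
position: [0.4956, 0.0078, 0.0534]
eef_rot: [[-0.126, 0.992, 0.001], [0.992, 0.126, 0.001], [0.001, 0.001, -1.0]]
ft_force: [0.4, 0.3, 0.7]
finger_gap: -0.0001
grasp_force: 0.2
```

```bash
cat > look.py <<'E'
from h import *
import sys
d=capture("top"); a=d["pixels"][200:310,180:320,::-1]; cv2.imwrite(f"pics/{sys.argv[1]}.png",cv2.resize(a,None,fx=5,fy=5,interpolation=2))
o=r.get_obs();p=o["position"];print(p,o["ft_force"])
y=np.radians(7.28);G=np.array([[np.cos(y),-np.sin(y)],[np.sin(y),np.cos(y)]]);print(p[:2]@G)
def W(g,z): return [*(G@g),z]
for c in ((p[:2]@G)[1]+.011+.045,.0097):
    print((proj(d,[W([.447,c+.045],.072),W([.537,c+.045],.072)])-[180,200])*5+2)
E
python3 look.py t3
```

```text
[0.49557455 0.0077928  0.05341101] [ 0.41655931 -0.80683134 -0.35357654]
[ 0.49256709 -0.05506841]
[[257.97532515 410.5114074 ]
 [229.45352732 211.38757742]]
[[238.60188428 413.47343192]
 [210.1813836  214.30202404]]
```

View pics/t3.png

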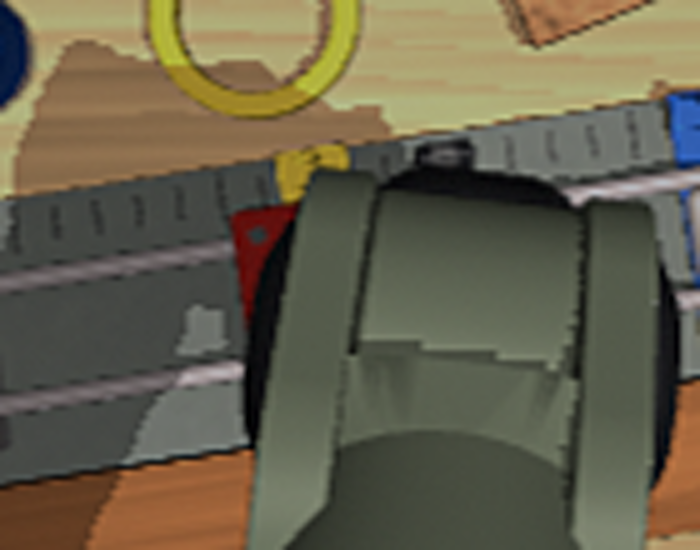

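The leading edge sits at crop x of about 231, so the block is still on the crest, 9 mm short of home and not yet dropped. I'll nudge on.

>>> {"op": "move_arm", "data": {
  "steps": [
    {"xyz": [0.5, 0, 0], "rotation": [0, 0, 0], "claw": -1},
    {"xyz": [1, 0, 0], "rotation": [0, 0, 0], "claw": -1}
  ]
}}

```text
clock: 6.85
position: [0.4955, 0.0085, 0.0534]
eef_rot: [[-0.126, 0.992, 0.001], [0.992, 0.126, 0.0], [0.0, 0.001, -1.0]]
ft_force: [0.8, -0.4, 0.2]
finger_gap: -0.0003
grasp_force: 0.1
```

>>> {"op": "move_arm", "data": {
  "steps": [
    {"xyz": [0.5, 0, 0], "rotation": [0, 0, 0], "claw": -1},
    {"xyz": [1, 0, 0], "rotation": [0, 0, 0], "claw": -1},
    {"xyz": [1, 0, 0], "rotation": [0, 0, 0], "claw": -1}
  ]
}}

```text
clock: 7.1
position: [0.495, 0.0096, 0.0533]
eef_rot: [[-0.126, 0.992, 0.0], [0.992, 0.126, 0.0], [0.0, 0.0, -1.0]]
ft_force: [1.3, 0.3, 0.1]
finger_gap: -0.0002
grasp_force: 0.0
```

```bash
python3 look.py t4
```

```text
[0.49498506 0.00950606 0.05328146] [-0.08881882 -0.05309641 -0.49708399]
[ 0.49219945 -0.05329427]
[[254.05591559 411.11066355]
 [225.55460742 211.97720067]]
[[238.60188428 413.47343192]
 [210.1813836  214.30202404]]
```

View pics/t4.png

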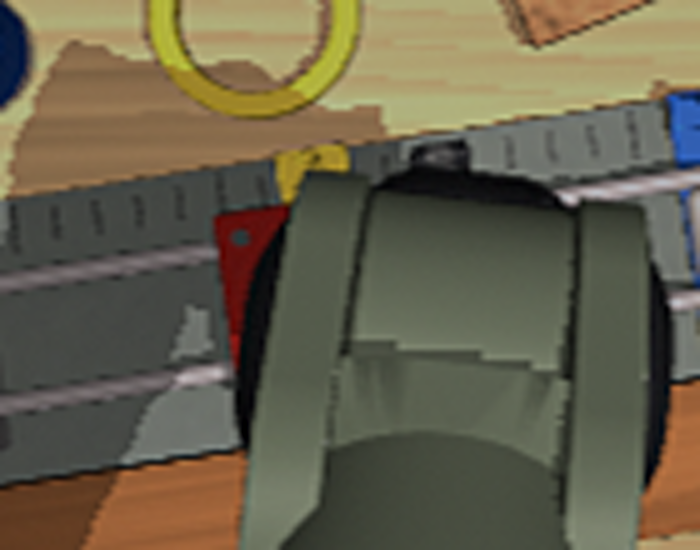

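The leading edge is now at about 214, against 225 if the block were still touching the fingers. It has jumped ahead by itself to about the home value of 210. I'll back off, lift, and check with a clear view.

>>> {"op": "move_arm", "data": {
  "steps": [
    {"xyz": [-15, 0, 0], "rotation": [0, 0, 0], "claw": -1},
    {"xyz": [-35, 0, 0], "rotation": [0, 0, 0], "claw": -1},
    {"xyz": [-45, 0, -20], "rotation": [0, 0, 0], "claw": -1},
    {"xyz": [-45, 0, -55], "rotation": [0, 0, 0], "claw": -1},
    {"xyz": [-45, 0, -95], "rotation": [0, 0, 0], "claw": -1},
    {"xyz": [-60, 0, -130], "rotation": [0, 0, 0], "claw": -1},
    {"xyz": [-95, -15, -140], "rotation": [0, 0, 0], "claw": -1},
    {"xyz": [-130, -35, -140], "rotation": [0, 0, 0], "claw": -1},
    {"xyz": [-165, -55, -140], "rotation": [0, 0, 0], "claw": -1},
    {"xyz": [-200, -75, -140], "rotation": [0, 0, 0], "claw": -1}
  ]
}}

```text
clock: 7.98
position: [0.4452, -0.1999, 0.1939]
eef_rot: [[-0.127, 0.992, 0.001], [0.992, 0.127, -0.001], [-0.001, 0.001, -1.0]]
ft_force: [0.8, -0.2, -0.2]
finger_gap: 0.0001
grasp_force: 0.0
```

```bash
python3 look.py t5
python3 - <<'E'
from h import *
d=capture("scene"); a=d["pixels"][140:300,150:390,::-1]; cv2.imwrite("pics/s5.png",cv2.resize(a,None,fx=3.3,fy=3.3,interpolation=2))
y=np.radians(7.28);G=np.array([[np.cos(y),-np.sin(y)],[np.sin(y),np.cos(y)]])
W=lambda g,z:[*(G@g),z]
c=.0097
print((proj(d,[W([.492,c],.090),W([.447,c+.045],.072),W([.537,c+.045],.072),W([.537,c-.045],.072),W([.556,c],.062)])-[150,140])*3.3+1)
d=capture("top");print((proj(d,[W([.492,c],.090),W([.537,c-.045],.072),W([.447,c-.045],.072)])-[180,200])*5+2)
E
```

```text
[ 0.44277641 -0.20657369  0.19370676] [-0.99805135 -5.35028942  0.06593347]
[ 0.41303039 -0.26101635]
[[711.21718544 341.16621685]
 [680.33897844 143.18182622]]
[[238.60188428 413.47343192]
 [210.1813836  214.30202404]]
[[375.93085378 122.52670754]
 [384.15763021  85.95835602]
 [459.71524036 145.1137077 ]
 [367.69726333 198.99430718]
 [431.08295426 194.81412203]]
[[320.70808996 301.26689907]
 [407.70603743 184.42783019]
 [437.16258204 383.10721785]]
```

View pics/t5.png

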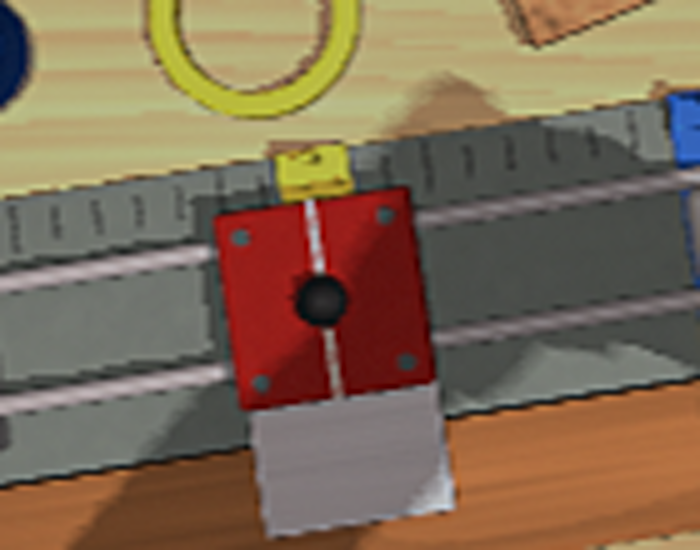

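View pics/s5.png

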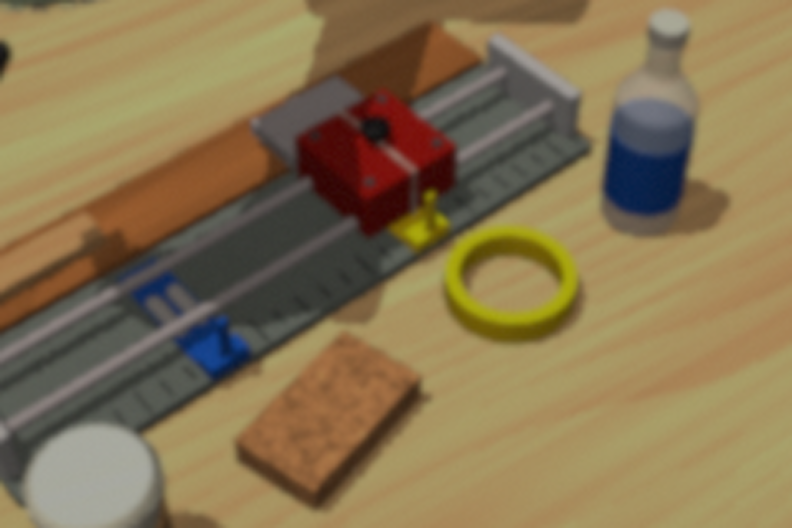

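The knob is at (321,300), against a predicted home of (320.7,301.3). The bystanders are undisturbed and the block has clicked in.

```bash
python3 -c "
from plant import job
print(job.sign_off())"
```

```text
the job is handed in; nothing more can be done
None
```

I pushed the red stop block over the first ridge and it jumped into the yellow clip's notch. The last pictures put it within about 1 mm of home, with the bottle, cup, tape roll and sanding block where they stood; the job is handed in, but sign-off returned no verdict.

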